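Set the pressure shoe of a stringer-strip jig with a gauge blade

TASK

Set the sprung shoe of the strip jig with the long gauge blade that lies in its channel: slide the blade in until its tip comes out past the far side of the shoe, then turn the handwheel clockwise until the shoe just drags lightly on the blade (no more than half a turn past first touch). Then swing the lock lever over to its far stop without losing that setting, and draw the blade back out until it lies flat in the channel, wholly clear of the shoe. Leave the other things on the bench where they are.

Things in the scene. Friction and masses are not known exactly. Their poses are not given: they have to be found in the camera images.
- jig: Grey fixed C-frame jig. Origin at bench height below the screw axis, z up. Bed top at z 15 mm, x -55 to 55, y -130 to 310; rails 8 mm high (top z 23) leave a channel 94 mm wide. Column at x -110 to -60, y -30 to 30 carries an arm over the bed, top z 125. The shoe hangs under the arm at x 0, y 0; the blade comes in from +y, moving to -y.
- screw (a joint): Handwheel on the arm (rad): disc 100 mm across, top at jig z 145 mm, vertical axis at jig x 0, y 0. Grows clockwise from above; a turn clockwise lowers the shoe 8 mm. Range 0 to 20.4; the free shoe's underside is 26 mm above the bed at 0, so it touches the 6 mm blade at 15.71. Starts 7.5 to 11.5, stays where left, takes about 2 N at the peg.
- crank_peg (a point): Centre of the top of the black upright crank peg on the handwheel, 40 mm from the wheel's axis. The peg is a round rod 18 mm in diameter that stands 45 mm above the wheel (jig z 145 to 190 mm); it can be pushed round with a fingertip or carried round in a loose grip.
- shoe: Steel shoe 70 (jig x) by 40 (jig y) by 12 mm, origin at the centre of its underside. It hangs from the aluminium carrier that the screw lowers and springs up into it by up to 10 mm: 1.5 N weight plus 1.2 N per mm of lift. Its brass rod heads rise off the carrier as it lifts. Right setting: from first touch (1.5 N) to half a turn more (4 mm, 6.3 N).
- shoe_foot (a point): The centre of the shoe's underside.
- lock (a joint): Lock lever (rad), vertical axis on top of the column at jig x -85, y 0 mm. 0 = open: points to jig -x, 0.87 rad round towards +y; grows anticlockwise from above to its stop at 1.74, as far round towards -y. Locked: at or near that stop (above 1.5). Starts 0 to 0.4, stays where left, about 2 N at the peg. It does not itself block the screw.
- lock_peg (a point): Centre of the top of the lever's black upright peg, 72 mm from the lever's axis, 18 mm in diameter; it stands from jig z 131 to 176 mm (lever arm 8 mm thick, top at z 137 mm).
- gauge: The long gauge: a loose steel blade 56 (x) by 200 (y) by 6 mm (z), 0.3 kg, with a tab standing up at its +y end. Origin at the centre of its underside. At the start it lies on the bed between the rails, tip (-y end) 30 to 70 mm on the +y side of the jig's screw axis.
- gauge_tab (a point): Centre of the upright tab at the blade's +y end: 56 wide (x), 8 mm thick (y), 45 mm tall above the blade (from 6 to 51 mm above the bed). This point is 96 mm from the blade's centre. The tab can be pushed, hooked from behind or pinched.
- gauge_tip (a point): Middle of the blade's -y end, half-way through its thickness, 100 mm from the blade's centre. Slid in: at least 25 mm past the screw axis (jig y below -25 mm), which is 5 mm past the shoe's edge. Drawn out: jig y above 28 mm.
- short_gauge: Bystander: flat steel plate 40 by 120 by 10 mm without a tab, lying on the bench; not the gauge to use.
- tape_roll: Bystander: paper tape roll, 100 mm across, 24 mm high.
- sanding_block: Bystander: cork and wood sanding block, 60 by 110 by 34 mm.
- board_fin: Bystander: black surfboard fin lying flat, about 100 by 130 by 8 mm.
- dust_brush: Bystander: hand brush.
- scraper: Bystander: flat scraper with a handle.
- spray_can: Bystander: can 66 mm across, 190 mm tall.
- mug: Bystander: white mug 80 mm across, 95 mm tall.
There are look-alikes about, which are no part of the job. Leave any orange or yellow look-alike of the gauge alone.

How it is judged:
By the outcome, as a careful person would: the job done as asked, in the order asked, and still so for the second after the job is handed in, with the robot touching nothing.
It also fails if it takes over 67 s, if anything falls off the work surface, if the arm or the gripper's body presses on something with over 40 N, if the wrist force passes 120 N, or if a joint passes its speed limit or range.

ROBOT

A 6-joint arm with a two-finger parallel gripper is mounted at the origin on the work surface. World frame = base frame: x ahead of the robot, y to its left, z up, the work surface at z = 0. Lengths are in m, angles in degrees, forces in N, time in s.
With the tool pointing down it reaches from about 0.35 to 0.875 m from the base axis. Payload 4.2 kg.
Tool frame: the origin (TCP) lies between the finger pads; the fingertips stand 11 mm ahead of it and the grasp point (between the pads) lies 8 mm behind it; z points along the fingers, y is the direction in which the jaws open and shut (so a half turn about z gives the same grasp; the last joint's range is limited). The gripper opens to 87 mm and grips with 3 to 60 N. Pads are 19 mm wide; open, the fingers measure 117 mm over their backs; the gripper's body (75 mm by 190 mm) begins 51 mm behind the grasp point.
Start: joints at [81.165, 22.042, 0.453, 0, -68.411, -14.817], TCP at [0.251, 0.572, 0.234] pointing down, gripper open.
Joint ranges: [-179.83, 179.83], [-69.29, 118.12], [-61.27, 80.66], [-181.25, 117.63], [-171.15, -9.14], [-177.46, 177.46]. Speed limits (degrees/s): [159.86, 159.86, 180, 180, 180, 180].

INTERFACE

Orientations are given as a 3x3 rotation matrix whose columns are the frame's x, y, z axes.
In Python, from station import sense, capture, get_calibration, finish_job, search_frame, cut_out gives the robot as it stands.
- The arm moves only by the tool arm_command, never from a script. Its argument "rows" is a list of rows, each an object with "fingers": the opening in per cent of the stroke, from 0 (shut) to 100 (fully open); "travel": the shift along the tool's x, y, z in cm, a list of three; "roll": the turn about the tool's z in degrees. A call has 1 to 10 rows; each row is the pose to reach, as a shift and turn from the pose commanded when the call began, along the tool's axes at that moment; what a row does not reach only later rows make up. A row lasts 1/10 s, in which the tool goes at most 50 mm and 8.59 degrees, less where a joint would pass 70% of its speed; a pose out of reach is approached as far as the arm can. A call with a gripper value outside its range is refused whole. The fingers move at their own pace and stop on an object; the grip force is fixed at half the most. Time passes only in rows, so rows that repeat a pose let the fingers close. It gives the time, the measured TCP pose, the force and the opening at its end, in the units of the state.
- sense(): the state, without advancing time (a new reading comes with each control period).
- capture(name): name is "scene" or "side" or "wrist"; returns (picture, depth): 480x640x3 uint8, red, green, blue; 480x640 float32, m along the optical axis (not along the pixel's ray), 0 where there is no reading.
- get_calibration(name): a dict with "fov_y" (degrees; the focal length in pixels is half the picture's height over the tangent of half this angle, whatever the lens; pixels are square), "cx", "cy" (the principal point, pixels), "distortion" ([k1, k2, p1, p2, k3] as OpenCV has them; the pictures are not rectified), "origin" and "attitude" of the camera in the world; the wrist camera has in their place "mount" (4x4, takes a point from camera to tool coordinates, whose origin is the TCP and whose axes are the flange's). Camera axes: x right, y down, z forward; pixel columns grow to the right and rows downward; lengths in m; the calibration is good to about 2 mm. A picture is of the moment at which its call begins: read the wrist's pose just before it. get_calibration takes no time and is no camera call.
- finish_job(): hands the job in, once; it reports no verdict.
Trained networks look in the newest picture that a camera, given by its name, has taken for a name from the list of things; names that differ only in an ending like _2 or _b are one class to them, and where a whole thing is asked for, a point or a joint stands for the part that bears it (a point fixed in the world has none). Each returns a list of dicts, best first, with "p" (0 to 1); they miss things now and then, are a little off and sometimes report something else, mostly with a low value. They report only what shows in the picture. A call takes as long as a camera call. They do not tell look-alikes from the thing itself.
- search_frame(camera, label): "position" ([x, y, z] in m, in world coordinates, good to about 4 mm: the middle of the surface that is visible of it).
- cut_out(camera, label): "mask" (480x640 bool, what is visible of it).
The state is a dict: "time_s": time; "joints": joint angles; "joint_velocities": joint speeds; "effort": joint torques, N m; "tcp_pos": TCP position; "ee_rot": TCP orientation; "wrist_force": force on the tool from outside, world axes, zero at the start; "moment": the same for the moment, N m; "gripper_width": opening from 0.0 (shut) to 1.0 (fully open).
Only numpy, scipy, OpenCV 4.12 (cv2) and the standard library are available. Lean on these libraries where they do the work, as an engineer would, in place of code of your own. Each camera call takes 0.05 s, during which the arm holds its last target. There are 200 camera calls.

## Working session

There is one attempt and no reset: what is moved stays moved. The work goes in short steps, Python scripts to look and compute and a tool call to move; the robot and the scene stay as the last step left them, time stands still between calls to the robot, and variables do not carry over. Pictures are saved under pics/ and viewed, about 8 in all and at most 12, crops included, and the job is handed in when it is done.

Besides the shell and the picture viewer there is one more tool, called after "Request:" as a command line: name --argument value ..., lists and objects as JSON in quotes. arm_command: Moves the arm, as the interface text tells. Its arguments: {"type":"object","properties":{"rows":{"type":"array","items":{"type":"object","properties":{"fingers":{"type":"number"},"travel":{"type":"array","items":{"type":"number"}},"roll":{"type":"number"}}}}},"required":["rows"]}

```bash
mkdir -p pics; cat > h.py <<'E'
import numpy as np, cv2
from station import *
def K(c):
    f=240/np.tan(np.radians(c['fov_y'])/2); return np.array([[f,0,c['cx']],[0,f,c['cy']],[0,0,1]])
def campose(name):
    c=get_calibration(name)
    if name=='wrist':
        s=sense(); T=np.eye(4); T[:3,:3]=s['ee_rot']; T[:3,3]=s['tcp_pos']; T=T@np.array(c['mount'])
        return c,T[:3,:3],T[:3,3]
    return c,np.array(c['attitude']),np.array(c['origin'])
def save(name,fn):
    p=campose(name); im,d=capture(name); cv2.imwrite('pics/'+fn,im[:,:,::-1]); return p,im,d
def px2w(p,uv,d):
    c,R,o=p; n=cv2.undistortPoints(np.array(uv,float).reshape(-1,1,2),K(c),np.array(c['distortion'])).reshape(-1,2)
    return o+(np.c_[n,np.ones(len(n))]*np.array(d).reshape(-1,1))@R.T
def w2px(p,X):
    c,R,o=p; X=np.atleast_2d(X); q=cv2.projectPoints(((X-o)@R),np.zeros(3),np.zeros(3),K(c),np.array(c['distortion']))[0]; return q.reshape(-1,2)
E
python3 - <<'E'
from h import *
s=sense(); print(s['time_s'],s['tcp_pos'],np.round(s['ee_rot'],3).tolist())
for n in ('scene','side'):
    p,im,d=save(n,n+'1.png'); print(n,p[2],np.round(p[1],2).tolist())
    for l in ('jig','crank_peg','lock_peg','gauge_tab','gauge_tip','gauge','shoe','short_gauge','spray_can','mug','screw'):
        print(l,[(np.round(r['position'],3).tolist(),round(r['p'],2)) for r in search_frame(n,l)][:3])
E
```

```text
0.0 [0.25048374 0.57197436 0.23244825] [[0.916, -0.401, -0.001], [-0.401, -0.916, -0.002], [0.0, 0.002, -1.0]]
scene [1.23878177 0.22474631 1.36780338] [[-0.4, 0.78, -0.48], [0.91, 0.35, -0.21], [0.0, -0.53, -0.85]]
jig [([0.633, -0.027, 0.016], 0.91)]
crank_peg [([0.644, -0.048, 0.146], 0.68)]
lock_peg [([0.524, -0.05, 0.14], 0.51)]
gauge_tab [([0.346, -0.038, 0.006], 0.81), ([0.608, 0.086, 0.02], 0.63), ([0.305, 0.208, 0.004], 0.56)]
gauge_tip [([0.607, 0.087, 0.024], 0.86), ([0.344, -0.034, 0.005], 0.82), ([0.304, 0.206, 0.009], 0.68)]
gauge [([0.303, 0.21, 0.006], 0.72), ([0.484, 0.137, 0.035], 0.68), ([0.602, 0.087, 0.022], 0.65)]
shoe [([0.663, -0.046, 0.045], 0.62), ([0.426, -0.395, 0.005], 0.41)]
short_gauge [([0.726, 0.051, 0.016], 0.74)]
spray_can [([0.516, -0.526, 0.134], 0.65), ([0.603, 0.088, 0.021], 0.28)]
mug [([0.442, 0.427, 0.057], 0.95)]
screw [([0.639, -0.05, 0.14], 0.87)]
side [ 0.18158568 -0.95329827  1.21018977] [[0.93, -0.29, 0.25], [-0.38, -0.69, 0.62], [-0.01, -0.67, -0.75]]
jig [([0.608, -0.08, 0.025], 0.56)]
crank_peg [([0.636, -0.058, 0.147], 0.88), ([0.517, -0.049, 0.137], 0.63), ([0.598, 0.131, 0.022], 0.28)]
lock_peg [([0.514, -0.048, 0.138], 0.68)]
gauge_tab [([0.596, 0.132, 0.019], 0.88), ([0.347, -0.036, 0.004], 0.71), ([0.305, 0.212, 0.012], 0.62)]
gauge_tip [([0.347, -0.04, 0.006], 0.96), ([0.3, 0.212, 0.006], 0.93), ([0.595, 0.136, 0.021], 0.75)]
gauge [([0.353, -0.041, 0.004], 0.82), ([0.594, 0.133, 0.022], 0.75), ([0.304, 0.21, 0.005], 0.6)]
shoe [([0.616, -0.078, 0.045], 0.48)]
short_gauge []
spray_can [([0.483, -0.559, 0.165], 0.83)]
mug [([0.435, 0.397, 0.061], 0.69), ([0.47, 0.115, 0.033], 0.45)]
screw [([0.633, -0.057, 0.15], 0.95), ([0.616, -0.077, 0.045], 0.63)]
```

View pics/scene1.png

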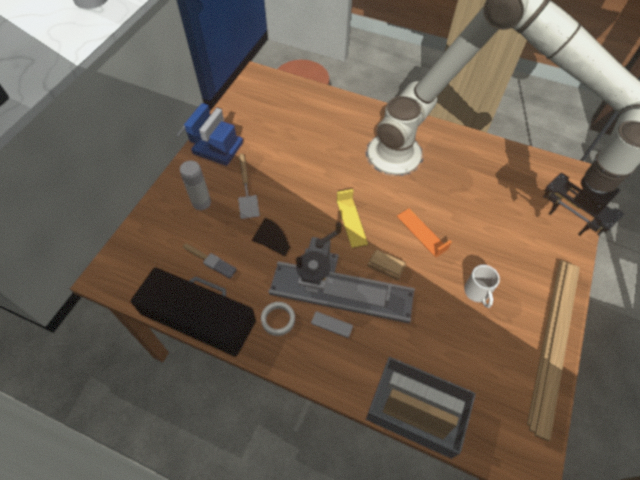

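View pics/side1.png

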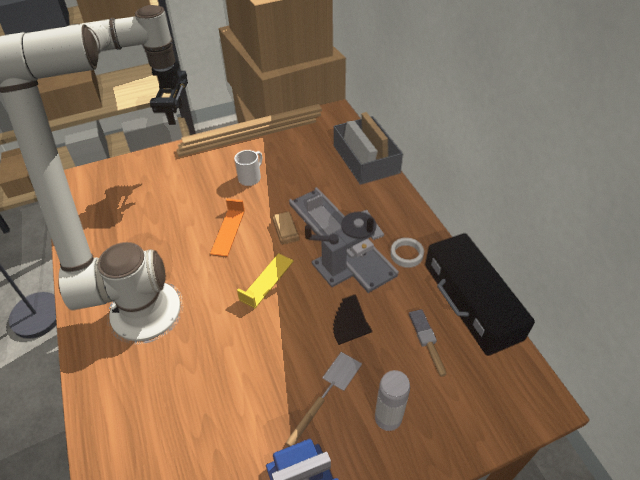

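The jig is at about (315,265) in the scene view, with the channel running to (410,305), its +y end. The orange and yellow look-alikes and the sanding block lie beside it. Next I fit the jig pose from depth.

```bash
python3 - <<'E'
from h import *
P=[]
for n in ('scene','side'):
    p,im,d=save(n,n+'2.png'); r=cut_out(n,'jig'); print(n,[(round(x['p'],2),int(x['mask'].sum())) for x in r])
    yy,xx=np.mgrid[0:480,0:640]; X=px2w(p,np.c_[xx.ravel(),yy.ravel()],d.ravel())
    m=(d.ravel()>0)&(abs(X[:,0]-.6)<.3)&(abs(X[:,1]-.05)<.35)
    Xm=X[m&r[0]['mask'].ravel()]
    b=Xm[(Xm[:,2]>.009)&(Xm[:,2]<.03)]
    rect=cv2.minAreaRect((b[:,:2]*1000).astype(np.float32)); print(rect, cv2.boxPoints(rect).tolist())
    h=X[m&(X[:,2]>.06)]; np.save(n+'_h.npy',h)
    for lo,hi in ((.115,.13),(.13,.152),(.165,.2)):
        q=h[(h[:,2]>lo)&(h[:,2]<hi)]; print(lo,len(q),np.median(q,0))
    q=h[h[:,2]>.155]; print(np.round(q,3).tolist()[:40])
E
```

```text
scene [(0.96, 4770)]
((581.7933349609375, 29.719970703125), (189.08441162109375, 439.9132995605469), 11.246540069580078) [[446.1682434082031, 227.01412963867188], [531.9649658203125, -204.4515380859375], [717.41845703125, -167.57418823242188], [631.6217041015625, 263.8914794921875]]
0.115 357 [ 0.58240193 -0.03872293  0.12391638]
0.13 1422 [ 0.65852857 -0.02828282  0.14369028]
0.165 88 [ 0.65003275 -0.07992373  0.17897542]
[[0.484, -0.038, 0.179], [0.478, -0.036, 0.171], [0.479, -0.033, 0.175], [0.487, -0.04, 0.176], [0.487, -0.037, 0.177], [0.483, -0.035, 0.174], [0.485, -0.031, 0.179], [0.485, -0.028, 0.18], [0.491, -0.041, 0.175], [0.49, -0.038, 0.176], [0.49, -0.035, 0.177], [0.489, -0.032, 0.178], [0.486, -0.03, 0.175], [0.486, -0.027, 0.178], [0.493, -0.04, 0.172], [0.492, -0.037, 0.174], [0.496, -0.033, 0.181], [0.495, -0.03, 0.182], [0.49, -0.028, 0.177], [0.491, -0.025, 0.18], [0.496, -0.039, 0.173], [0.496, -0.036, 0.174], [0.498, -0.032, 0.18], [0.496, -0.03, 0.178], [0.49, -0.028, 0.17], [0.489, -0.025, 0.172], [0.495, -0.039, 0.165], [0.495, -0.036, 0.168], [0.498, -0.03
[... 942 characters left out ...]
 -0.05, 0.158], [0.646, -0.083, 0.192], [0.647, -0.086, 0.194], [0.652, -0.084, 0.19], [0.653, -0.088, 0.193], [0.656, -0.087, 0.191], [0.657, -0.092, 0.195], [0.66, -0.091, 0.193], [0.633, -0.047, 0.158], [0.644, -0.086, 0.191], [0.648, -0.086, 0.189], [0.648, -0.091, 0.194], [0.652, -0.089, 0.191], [0.653, -0.093, 0.194], [0.656, -0.094, 0.194], [0.66, -0.092, 0.19], [0.625, -0.046, 0.156], [0.632, -0.05, 0.157], [0.644, -0.088, 0.189], [0.646, -0.089, 0.188], [0.648, -0.091, 0.19], [0.651, -0.092, 0.189], [0.65, -0.099, 0.196], [0.656, -0.094, 0.19], [0.658, -0.096, 0.19], [0.625, -0.052, 0.157], [0.647, -0.083, 0.179], [0.646, -0.09, 0.186], [0.648, -0.092, 0.187], [0.65, -0.093, 0.187]]
```

Request:
arm_command --rows '[{"fingers":100,"travel":[10,6,-8],"roll":-8},{"fingers":100,"travel":[20,11,-15],"roll":-17},{"fingers":100,"travel":[51,29,-17],"roll":-35},{"fingers":100,"travel":[51,29,-17],"roll":-35},{"fingers":50,"travel":[51,29,-17],"roll":-35},{"fingers":50,"travel":[51,29,-17],"roll":-35},{"fingers":50,"travel":[51,29,-17],"roll":-35},{"fingers":50,"travel":[51,29,-17],"roll":-35},{"fingers":50,"travel":[51,29,-17],"roll":-35},{"fingers":50,"travel":[51,29,-17],"roll":-35}]'

```text
time_s: 2.4
tcp_pos: [0.5335, 0.1926, 0.3783]
ee_rot: [[0.98, 0.197, 0.001], [0.197, -0.98, 0.0], [0.001, -0.0, -1.0]]
wrist_force: [0.9, 1.2, -0.2]
gripper_width: 0.553
```

Request:
arm_command --rows '[{"fingers":50,"travel":[0,0,0],"roll":0},{"fingers":50,"travel":[0,0,0],"roll":0}]'

```text
time_s: 2.6
tcp_pos: [0.5332, 0.1934, 0.3773]
ee_rot: [[0.981, 0.194, -0.0], [0.194, -0.981, 0.0], [-0.0, -0.0, -1.0]]
wrist_force: [-0.7, 1.3, 0.5]
gripper_width: 0.511
```

Request:
arm_command --rows '[{"fingers":40,"travel":[1.5,5,-3],"roll":0},{"fingers":40,"travel":[3,9,-6],"roll":0},{"fingers":40,"travel":[4,12,-7],"roll":0},{"fingers":40,"travel":[4,13,-7],"roll":0},{"fingers":40,"travel":[4,13,-7],"roll":0}]'

```text
time_s: 3.1
tcp_pos: [0.5974, 0.075, 0.4466]
ee_rot: [[0.981, 0.196, -0.001], [0.196, -0.981, 0.0], [-0.001, -0.001, -1.0]]
wrist_force: [0.1, -0.1, -0.6]
gripper_width: 0.401
```

```bash
python3 - <<'E'
from h import *
print(sense()['tcp_pos'],np.round(get_calibration('wrist')['mount'],3).tolist())
p,im,d=save('wrist','w1.png')
for l in ('crank_peg','lock_peg','gauge_tab','gauge_tip','screw'):
    print(l,[(np.round(r['position'],3).tolist(),round(r['p'],2)) for r in search_frame('wrist',l)][:3])
yy,xx=np.mgrid[0:480,0:640]; X=px2w(p,np.c_[xx.ravel(),yy.ravel()],d.ravel()); ok=(d.ravel()>0)
np.save('w1X.npy',X[ok])
h=X[ok]
ex=np.array([.981,.195]);ey=np.array([-.195,.981])
def rep(t,q):
    if len(q)<5: print(t,len(q));return
    print(t,len(q),'ctr',q.mean(0).round(4),'rect',cv2.minAreaRect((q[:,:2]*1000).astype(np.float32)))
w=h[abs(h[:,2]-.145)<.004]; w=w[np.hypot(w[:,0]-.64,w[:,1]+.05)<.08]; rep('wheel',w)
print('circ',cv2.minEnclosingCircle((w[:,:2]*1000).astype(np.float32)))
rep('crank',h[(h[:,2]>.182)&(h[:,2]<.2)&(h[:,0]>.58)])
rep('lock',h[(h[:,2]>.17)&(h[:,2]<.182)&(h[:,0]<.53)])
r=h[(abs(h[:,2]-.019)<.007)&(abs((h[:,:2]-[.637,-.05])@ex)<.075)]; rep('bed',r)
rep('tab',h[(h[:,2]>.055)&(h[:,2]<.075)&(h[:,1]>.1)&(abs((h[:,:2]-[.637,-.05])@ex)<.05)])
E
```

```text
[0.59740657 0.07497924 0.44664953] [[-0.0, -0.952, -0.307, 0.086], [1.0, -0.0, 0.0, 0.001], [-0.001, -0.307, 0.952, -0.152], [0.0, 0.0, 0.0, 1.0]]
crank_peg [([0.643, -0.048, 0.145], 0.7)]
lock_peg [([0.521, -0.049, 0.137], 0.85)]
gauge_tab [([0.395, -0.005, 0.006], 0.84), ([0.609, 0.085, 0.02], 0.75), ([0.345, 0.259, 0.009], 0.72)]
gauge_tip [([0.602, 0.083, 0.016], 0.97), ([0.34, 0.26, 0.002], 0.9), ([0.391, -0.006, 0.008], 0.69)]
screw [([0.64, -0.051, 0.149], 0.61)]
wheel 4399 ctr [ 0.6374 -0.0493  0.1455] rect ((628.811767578125, -48.448448181152344), (98.88270568847656, 116.4866943359375), 67.3496322631836)
circ ((623.4490966796875, -54.092010498046875), 62.840248107910156)
crank 201 ctr [ 0.6539 -0.0867  0.1893] rect ((653.7396240234375, -87.65687561035156), (16.412866592407227, 16.103708267211914), 20.14564323425293)
lock 152 ctr [ 0.4922 -0.033   0.1759] rect ((491.76727294921875, -33.462791442871094), (16.647205352783203, 16.473941802978516), 79.15377044677734)
bed 16675 ctr [0.6233 0.0269 0.0189] rect ((615.4845581054688, 7.413177490234375), (129.141357421875, 932.2293701171875), 11.29931354522705)
tab 343 ctr [0.5685 0.2365 0.0654] rect ((550.5870971679688, 318.10821533203125), (56.711814880371094, 310.9957580566406), 14.557265281677246)
```

View pics/w1.png

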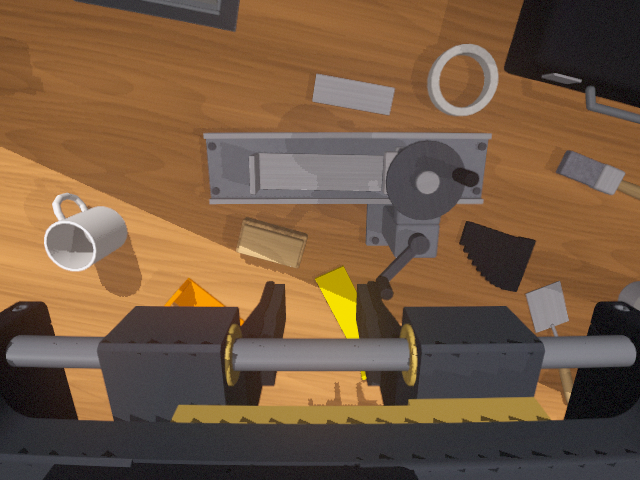

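The view shows the tab at (252,173), the blade in the channel ending at (383,173), the wheel at (428,180), the crank peg at (465,177) and the lock peg at (385,287). The gripper body is wide along the jaws.

```bash
python3 - <<'E'
import numpy as np
from scipy.optimize import least_squares
h=np.load('w1X.npy')
a=np.radians(11.3); ex=np.array([np.cos(a),np.sin(a)]);ey=np.array([-ex[1],ex[0]]); o=np.array([.637,-.050])
J=np.c_[(h[:,:2]-o)@ex,(h[:,:2]-o)@ey,h[:,2]]
w=J[(abs(J[:,2]-.145)<.003)&(np.hypot(J[:,0],J[:,1])<.058)]
# boundary points per angle bin
th=np.arctan2(w[:,1],w[:,0]); r=np.hypot(w[:,0],w[:,1]); b=[]
for t in np.arange(-np.pi,np.pi,.1):
    m=(th>=t)&(th<t+.1)
    if m.sum()>5: i=np.argmax(np.where(m,r,0)); b.append(w[i,:2])
b=np.array(b); s=least_squares(lambda q:np.hypot(*(b-q[:2]).T)-q[2],[0,0,.05],loss='soft_l1',f_scale=.001); print('wheel ctr jig',s.x)
rl=J[(J[:,2]>.019)&(J[:,2]<.027)&(abs(J[:,0])<.07)&(J[:,1]>.09)&(J[:,1]<.18)]
print('rails x', np.percentile(rl[:,0],[1,99]))
for y0 in(.06,.09,.12,.15,.18,.21,.24,.27):
    q=rl2=J[(J[:,2]>.012)&(J[:,2]<.03)&(abs(J[:,0])<.065)&(abs(J[:,1]-y0)<.005)]; print(y0,np.percentile(q[:,0],[1,99]).round(4),end=' ')
q=J[(J[:,2]>.012)&(J[:,2]<.03)&(abs(J[:,0])<.05)]; print('\nbed y',q[:,1].min(),q[:,1].max())
t=J[(J[:,2]>.05)&(J[:,2]<.072)&(abs(J[:,0])<.05)&(abs(J[:,1]-.25)<.06)]
print('tab',len(t),t.mean(0),np.percentile(t[:,0],[2,98]),np.percentile(t[:,1],[2,98]),t[:,2].max())
tt=t[t[:,2]>.062]; print('top',np.percentile(tt[:,1],[2,50,98]), 'world',o+ex*tt[:,0].mean()+ey*np.median(tt[:,1]))
E
```

```text
wheel ctr jig [-0.00045157 -0.00169963  0.04930744]
rails x [-0.05519607  0.05442865]
0.06 [-0.0548  0.0545] 0.09 [-0.055   0.0544] 0.12 [-0.0551  0.0544] 0.15 [-0.0549  0.0544] 0.18 [-0.0549  0.0544] 0.21 [-0.0544  0.0545] 0.24 [-0.0551  0.0532] 0.27 [-0.0548  0.0533] 
bed y -0.40559811219790626 0.5264617224861551
tab 283 [-0.00326696  0.22763175  0.06431736] [-0.03063397  0.02341919] [0.22427207 0.2324119 ] 0.06908096545993025
top [0.22435373 0.22824397 0.23248283] world [0.58926411 0.17321746]
```

Request:
arm_command --rows '[{"fingers":45,"travel":[0.6,-4.5,2],"roll":0},{"fingers":45,"travel":[1.1,-8,5],"roll":0},{"fingers":45,"travel":[1.1,-9.8,9],"roll":0},{"fingers":45,"travel":[1.1,-9.8,14],"roll":0},{"fingers":45,"travel":[1.1,-9.8,19],"roll":0},{"fingers":45,"travel":[1.1,-9.8,24],"roll":0},{"fingers":45,"travel":[1.1,-9.8,29],"roll":0},{"fingers":45,"travel":[1.1,-9.8,33],"roll":0},{"fingers":45,"travel":[1.1,-9.8,36],"roll":0},{"fingers":45,"travel":[1.1,-9.8,36],"roll":0}]'

```text
time_s: 4.4
tcp_pos: [0.5855, 0.1722, 0.0825]
ee_rot: [[0.98, 0.197, -0.01], [0.197, -0.98, -0.005], [-0.011, 0.003, -1.0]]
wrist_force: [-0.4, -0.6, -0.2]
gripper_width: 0.447
```

```bash
python3 - <<'E'
from h import *
s=sense(); print(s['tcp_pos'],s['gripper_width'])
p,im,d=save('wrist','w2.png')
yy,xx=np.mgrid[0:480,0:640]; X=px2w(p,np.c_[xx.ravel(),yy.ravel()],d.ravel()); h=X[d.ravel()>0]
a=np.radians(11.3); ex=np.array([np.cos(a),np.sin(a)]);ey=np.array([-ex[1],ex[0]]); o=np.array([.637,-.0515])
J=np.c_[(h[:,:2]-o)@ex,(h[:,:2]-o)@ey,h[:,2]]
print('tcp jig',(s['tcp_pos'][:2]-o)@ex,(s['tcp_pos'][:2]-o)@ey)
t=J[(J[:,2]>.058)&(J[:,2]<.070)&(abs(J[:,0])<.04)&(abs(J[:,1]-.23)<.03)]
print(len(t),np.percentile(t,[2,50,98],axis=0).round(4).tolist())
E
```

```text
[0.58545659 0.1722063  0.08251732] 0.4466126539841657
tcp jig -0.0067098364845878415 0.2294694046327069
1642 [[-0.0299, 0.2262, 0.0615], [0.0002, 0.2302, 0.0665], [0.024, 0.2339, 0.0677]]
```

View pics/w2.png

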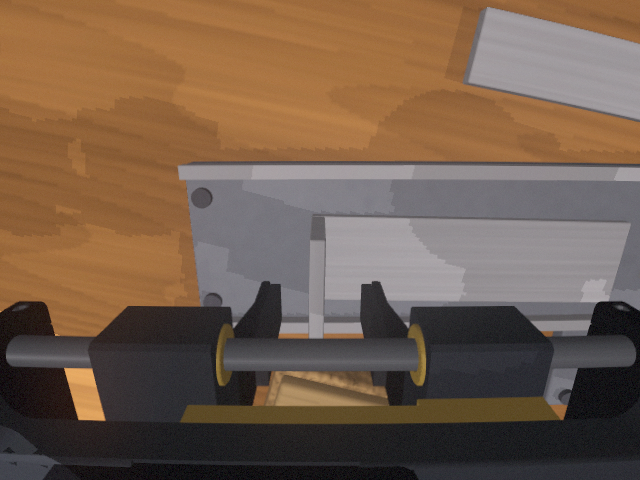

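The tab at (318,260) is centred between the fingers at (270,…) and (372,…). I'll go down, pinch it and slide.

Request:
arm_command --rows '[{"fingers":45,"travel":[0.3,0,2],"roll":0},{"fingers":45,"travel":[0.3,0,3.7],"roll":0},{"fingers":45,"travel":[0.3,0,3.7],"roll":0},{"fingers":0,"travel":[0.3,0,3.7],"roll":0},{"fingers":0,"travel":[0.3,0,3.7],"roll":0},{"fingers":0,"travel":[0.3,0,3.7],"roll":0},{"fingers":0,"travel":[0.3,0,3.7],"roll":0},{"fingers":0,"travel":[0.3,0,3.7],"roll":0},{"fingers":0,"travel":[0.3,0,3.7],"roll":0}]'

```text
time_s: 5.35
tcp_pos: [0.5924, 0.1739, 0.0511]
ee_rot: [[0.98, 0.197, 0.001], [0.197, -0.98, 0.0], [0.001, -0.0, -1.0]]
wrist_force: [0.0, 1.0, 3.9]
gripper_width: 0.091
```

Request:
arm_command --rows '[{"fingers":0,"travel":[0,1,0],"roll":0},{"fingers":0,"travel":[0,2,0],"roll":0},{"fingers":0,"travel":[0,3,0],"roll":0},{"fingers":0,"travel":[0,4,0],"roll":0}]'

```text
time_s: 5.75
tcp_pos: [0.6007, 0.1341, 0.0511]
ee_rot: [[0.98, 0.197, 0.002], [0.197, -0.98, 0.001], [0.002, -0.001, -1.0]]
wrist_force: [-0.6, 3.0, 4.8]
gripper_width: 0.089
```

Request:
arm_command --rows '[{"fingers":0,"travel":[0,1,0],"roll":0},{"fingers":0,"travel":[0,2,0],"roll":0},{"fingers":0,"travel":[0,3,0],"roll":0},{"fingers":0,"travel":[0,3.7,0],"roll":0},{"fingers":0,"travel":[0,3.7,0],"roll":0}]'

```text
time_s: 6.25
tcp_pos: [0.6081, 0.0964, 0.0511]
ee_rot: [[0.981, 0.196, 0.002], [0.196, -0.981, -0.0], [0.001, 0.001, -1.0]]
wrist_force: [-0.2, -0.5, 5.1]
gripper_width: 0.09
```

Request:
arm_command --rows '[{"fingers":35,"travel":[0,0,0],"roll":0},{"fingers":35,"travel":[0,0,0],"roll":0},{"fingers":35,"travel":[0,0,0],"roll":0},{"fingers":35,"travel":[0,0,-3],"roll":0},{"fingers":35,"travel":[0,0,-7],"roll":0},{"fingers":35,"travel":[0,0,-12],"roll":0},{"fingers":35,"travel":[0,0,-17],"roll":0},{"fingers":35,"travel":[0,0,-21],"roll":0}]'

```text
time_s: 7.05
tcp_pos: [0.6072, 0.098, 0.2633]
ee_rot: [[0.98, 0.197, 0.002], [0.197, -0.98, 0.0], [0.002, 0.0, -1.0]]
wrist_force: [0.5, 0.1, -0.5]
gripper_width: 0.351
```

```bash
cat >> h.py <<'E'
from scipy.optimize import least_squares
a=np.radians(11.3); ex=np.array([np.cos(a),np.sin(a)]);ey=np.array([-ex[1],ex[0]]); o=np.array([.637,-.0515])
def jig(name,fn):
    p,im,d=save(name,fn); yy,xx=np.mgrid[0:480,0:640]; X=px2w(p,np.c_[xx.ravel(),yy.ravel()],d.ravel()); h=X[d.ravel()>0]
    return np.c_[(h[:,:2]-o)@ex,(h[:,:2]-o)@ey,h[:,2]]
def state():
    s=sense(); t=s['tcp_pos']; R=np.array(s['ee_rot']); q=np.array(t[:2])-o
    print('t',s['time_s'],'tcp jig',(q@ex).round(4),(q@ey).round(4),round(t[2],4),'tool y ang in jig',np.degrees(np.arctan2(R[1,1],R[0,1]))-11.3,'j',np.round(s['joints'],1),'F',np.round(s['wrist_force'],1),'g',round(s['gripper_width'],3))
E
python3 - <<'E'
from h import *
state(); J=jig('scene','s3.png'); 
q=J[(J[:,2]>.18)&(J[:,2]<.2)&(np.hypot(J[:,0],J[:,1])<.06)]; print('crank',len(q),q.mean(0))
w=J[(J[:,2]>.135)&(J[:,2]<.15)&(np.hypot(J[:,0],J[:,1])<.058)]; print('wheel',len(w),w.mean(0))
t=J[(J[:,2]>.055)&(J[:,2]<.072)&(abs(J[:,0])<.04)&(abs(J[:,1]-.16)<.05)]; print('tab',len(t),np.median(t,0),np.percentile(t[:,1],[3,97]))
E
```

```text
t 7.05 tcp jig 0.0001 0.1525 0.2633 tool y ang in jig -89.93628829700658 j [ 24.2  20.    1.6   0.  -71.5  77.1] F [ 0.5  0.1 -0.5] g 0.351
crank 37 [ 0.00971941 -0.03757534  0.18913732]
wheel 663 [0.00113767 0.00467471 0.1459729 ]
tab 47 [-0.00226616  0.14983984  0.06654833] [0.14646341 0.15395383]
```

```bash
python3 - <<'E'
from h import *
h=np.load('w1X.npy'); J=np.c_[(h[:,:2]-o)@ex,(h[:,:2]-o)@ey,h[:,2]]
for nm,J in (('w1',J),('side',jig('side','sd3.png')),('scene',jig('scene','s4.png')),('wrist',jig('wrist','w3.png'))):
    q=J[(abs(J[:,0])<.07)&(J[:,1]>-.06)&(J[:,1]<.06)&(J[:,2]>.0)&(J[:,2]<.11)]
    print(nm,len(q)); 
    H,e=np.histogram(q[:,2],np.arange(.01,.112,.003)); print([(round(x,3),int(n)) for x,n in zip(e,H) if n])
im=cv2.imread('pics/w1.png')[110:270,340:500]; im2=cv2.imread('pics/sd3.png')[190:300,280:400]
im3=cv2.imread('pics/w3.png')
c=np.hstack([cv2.resize(im,(400,400),interpolation=2),cv2.resize(im2,(400,400),interpolation=2)])
cv2.imwrite('pics/c1.png',c)
E
```

```text
w1 3240
[(np.float64(0.01), 82), (np.float64(0.013), 599), (np.float64(0.016), 279), (np.float64(0.019), 474), (np.float64(0.022), 687), (np.float64(0.025), 58), (np.float64(0.028), 7), (np.float64(0.031), 8), (np.float64(0.034), 10), (np.float64(0.037), 12), (np.float64(0.04), 17), (np.float64(0.043), 7), (np.float64(0.046), 10), (np.float64(0.049), 3), (np.float64(0.052), 5), (np.float64(0.055), 11), (np.float64(0.058), 22), (np.float64(0.061), 13), (np.float64(0.064), 32), (np.float64(0.067), 21), (np.float64(0.07), 19), (np.float64(0.073), 123), (np.float64(0.076), 56), (np.float64(0.079), 4), (np.float64(0.082), 4), (np.float64(0.085), 2), (np.float64(0.088), 7), (np.float64(0.091), 1), (np.float64(0.094), 3), (np.float64(0.097), 6), (np.float64(0.1), 1), (np.float64(0.103), 9), (np.float64(0.106), 13)]
side 959
[(np.float64(0.01), 30), (np.float64(0.013), 97), (np.float64(0.016), 127), (np.float64(0.019), 132), (np.float64(0.022), 98), (np.float64(0.025), 53), (np.float64(0.028), 8), (np.float64(0.031), 2), (np.float64(0.034), 5), (np.float64(0.037), 10), (np.float64(0.04), 13)
[... 1361 characters left out ...]
p.float64(0.025), 72), (np.float64(0.028), 26), (np.float64(0.031), 28), (np.float64(0.034), 70), (np.float64(0.037), 38), (np.float64(0.04), 120), (np.float64(0.043), 203), (np.float64(0.046), 27), (np.float64(0.049), 29), (np.float64(0.052), 27), (np.float64(0.055), 31), (np.float64(0.058), 73), (np.float64(0.061), 104), (np.float64(0.064), 78), (np.float64(0.067), 105), (np.float64(0.07), 84), (np.float64(0.073), 607), (np.float64(0.076), 417), (np.float64(0.079), 178), (np.float64(0.082), 23), (np.float64(0.085), 21), (np.float64(0.088), 18), (np.float64(0.091), 18), (np.float64(0.094), 13), (np.float64(0.097), 11), (np.float64(0.1), 18), (np.float64(0.103), 42), (np.float64(0.106), 82)]
```

View pics/c1.png

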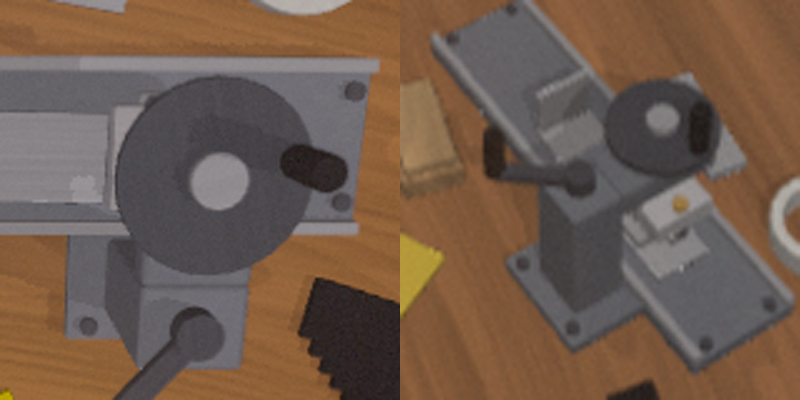

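The left crop shows the wheel over the carrier. The right one shows the blade tip out past the shoe at about (680,255), with a brass rod head on the carrier at (680,205). The carrier top (~75 mm) and the shoe top (~43 mm) can both be measured.

```bash
cat >> h.py <<'E'
def heights(J):
    def pk(m,lo,hi):
        z=J[m&(J[:,2]>lo)&(J[:,2]<hi)]; 
        if len(z)<8: return None
        H,e=np.histogram(z[:,2],np.arange(lo,hi+.0005,.0005)); H=np.convolve(H,np.ones(5),'same'); c=e[H.argmax()]+.00025
        k=z[abs(z[:,2]-c)<.002]; return len(k),round(float(np.mean(k[:,2])),5),k[:,:2].mean(0).round(3).tolist()
    x,y=J[:,0],J[:,1]
    print('bed/blade',pk((abs(x)<.02)&(y>.07)&(y<.12),.012,.03),'bedonly',pk((abs(x)>.033)&(abs(x)<.042)&(y>.03)&(y<.12),.008,.0195))
    s=(abs(x)<.036)
    print('shoe',pk(s&(abs(y)<.022),.029,.050),'carrier',pk(s&(abs(y)<.05),.056,.086))
E
python3 - <<'E'
from h import *
for n in ('wrist','side'):
    J=jig(n,n+'4.png'); print(n); heights(J)
c=get_calibration('wrist'); print(c['fov_y'])
E
```

```text
wrist
bed/blade (1630, 0.02164, [0.001, 0.095]) bedonly (1232, 0.01565, [0.004, 0.075])
shoe (244, 0.04351, [0.031, 0.001]) carrier (986, 0.07579, [0.005, 0.031])
side
bed/blade (15, 0.02408, [0.001, 0.113]) bedonly None
shoe (22, 0.04576, [-0.03, -0.006]) carrier (79, 0.07634, [-0.002, -0.025])
66.43035003330496
```

Request:
arm_command --rows '[{"fingers":45,"travel":[0.1,2.5,0],"roll":8},{"fingers":45,"travel":[0.2,5,0],"roll":16},{"fingers":45,"travel":[0.4,7.5,0],"roll":24},{"fingers":45,"travel":[0.5,10,0],"roll":32},{"fingers":45,"travel":[0.6,12,0],"roll":40},{"fingers":45,"travel":[0.8,14.5,0],"roll":48},{"fingers":45,"travel":[0.9,17,0],"roll":56},{"fingers":45,"travel":[1,19,0],"roll":64},{"fingers":45,"travel":[1,19,0],"roll":72},{"fingers":45,"travel":[1,19,2],"roll":73}]'

```text
time_s: 8.35
tcp_pos: [0.6552, -0.0873, 0.2405]
ee_rot: [[0.471, -0.882, 0.002], [-0.882, -0.471, -0.001], [0.002, -0.001, -1.0]]
wrist_force: [0.7, 0.3, -0.3]
gripper_width: 0.455
```

```bash
python3 - <<'E'
from h import *
state(); J=jig('wrist','w5.png')
q=J[(J[:,2]>.183)&(J[:,2]<.196)&(np.hypot(J[:,0],J[:,1])<.06)]; print('crank',len(q),q.mean(0) if len(q) else '')
E
```

```text
t 8.35 tcp jig 0.0109 -0.0387 0.2405 tool y ang in jig -163.17097595602195 j [  6.4  25.3   6.5   0.1 -71.2  21.7] F [ 0.7  0.3 -0.3] g 0.455
crank 690 [ 0.00977782 -0.04087991  0.1895761 ]
```

Request:
arm_command --rows '[{"fingers":45,"travel":[0,0,3],"roll":0},{"fingers":45,"travel":[0,0,5.5],"roll":0},{"fingers":45,"travel":[0,0,7.5],"roll":0},{"fingers":26,"travel":[0,0,7.5],"roll":0},{"fingers":26,"travel":[0,0,7.5],"roll":0},{"fingers":26,"travel":[0,0,7.5],"roll":0}]'

```text
time_s: 9.0
tcp_pos: [0.6551, -0.0861, 0.1665]
ee_rot: [[0.475, -0.88, 0.002], [-0.88, -0.475, -0.0], [0.001, -0.001, -1.0]]
wrist_force: [0.3, 0.2, 0.4]
gripper_width: 0.291
```

Request:
arm_command --rows '[{"fingers":26,"travel":[-0.04,0.56,0],"roll":8},{"fingers":26,"travel":[-0.15,1.1,0],"roll":16},{"fingers":26,"travel":[-0.35,1.63,0],"roll":24},{"fingers":26,"travel":[-0.61,2.12,0],"roll":32},{"fingers":26,"travel":[-0.94,2.57,0],"roll":40},{"fingers":26,"travel":[-1.32,2.97,0],"roll":48}]'

```text
time_s: 9.6
tcp_pos: [0.6231, -0.0887, 0.1672]
ee_rot: [[-0.341, -0.94, 0.005], [-0.94, 0.341, -0.0], [-0.001, -0.004, -1.0]]
wrist_force: [1.6, -0.3, -0.3]
gripper_width: 0.262
```

```bash
python3 - <<'E'
from h import *
state()
E
```

```text
t 9.6 tcp jig -0.0209 -0.0338 0.1672 tool y ang in jig 148.73278693067272 j [  6.6  25.3  -4.4   0.  -60.  -26.6] F [ 1.6 -0.3 -0.3] g 0.262
```

Request:
arm_command --rows '[{"fingers":26,"travel":[-0.04,0.56,0],"roll":8},{"fingers":26,"travel":[-0.15,1.1,0],"roll":16},{"fingers":26,"travel":[-0.35,1.63,0],"roll":24},{"fingers":26,"travel":[-0.61,2.12,0],"roll":32},{"fingers":26,"travel":[-0.94,2.57,0],"roll":40},{"fingers":26,"travel":[-1.32,2.97,0],"roll":48},{"fingers":26,"travel":[-1.76,3.32,0],"roll":56},{"fingers":26,"travel":[-2.25,3.6,0],"roll":64},{"fingers":26,"travel":[-2.76,3.8,0],"roll":72}]'

```text
time_s: 10.5
tcp_pos: [0.5959, -0.0501, 0.1672]
ee_rot: [[-0.999, 0.034, 0.003], [0.034, 0.999, -0.0], [-0.003, -0.0, -1.0]]
wrist_force: [-0.1, -2.1, -0.0]
gripper_width: 0.259
```

```bash
python3 - <<'E'
from h import *
state()
E
```

```text
t 10.5 tcp jig -0.04 0.0094 0.1672 tool y ang in jig 76.72837643514494 j [ 1.070e+01  2.240e+01 -9.000e+00  1.000e-01 -5.840e+01 -1.027e+02] F [-0.1 -2.1 -0. ] g 0.259
```

Request:
arm_command --rows '[{"fingers":26,"travel":[-0.04,0.56,0],"roll":8},{"fingers":26,"travel":[-0.15,1.1,0],"roll":16},{"fingers":26,"travel":[-0.35,1.63,0],"roll":24},{"fingers":26,"travel":[-0.61,2.12,0],"roll":32},{"fingers":26,"travel":[-0.94,2.57,0],"roll":40},{"fingers":26,"travel":[-1.32,2.97,0],"roll":48},{"fingers":26,"travel":[-1.76,3.32,0],"roll":56},{"fingers":26,"travel":[-2.25,3.6,0],"roll":64},{"fingers":26,"travel":[-2.25,3.6,0],"roll":64}]'

```text
time_s: 11.4
tcp_pos: [0.6198, -0.0142, 0.1668]
ee_rot: [[-0.413, 0.911, 0.002], [0.911, 0.413, 0.0], [-0.001, 0.002, -1.0]]
wrist_force: [1.1, -0.1, -0.3]
gripper_width: 0.259
```

Request:
arm_command --rows '[{"fingers":45,"travel":[0,0,0],"roll":0},{"fingers":45,"travel":[0,0,0],"roll":0},{"fingers":45,"travel":[0,0,-4],"roll":0},{"fingers":45,"travel":[0,0,-8],"roll":0}]'

```text
time_s: 11.8
tcp_pos: [0.6182, -0.0148, 0.2454]
ee_rot: [[-0.414, 0.91, -0.003], [0.91, 0.414, -0.001], [0.0, -0.003, -1.0]]
wrist_force: [0.5, 0.1, -0.1]
gripper_width: 0.441
```

```bash
python3 - <<'E'
from h import *
state(); J=jig('wrist','w6.png')
q=J[(J[:,2]>.183)&(J[:,2]<.196)&(np.hypot(J[:,0],J[:,1])<.06)]; print('crank',len(q),q.mean(0) if len(q) else '')
heights(J); J=jig('side','sd5.png');heights(J)
E
```

```text
t 11.8 tcp jig -0.0112 0.0397 0.2454 tool y ang in jig 13.138225793578528 j [  13.6   21.1    0.7    0.   -69.8 -169.2] F [ 0.5  0.1 -0.1] g 0.441
crank 663 [-0.01141032  0.03949275  0.18968588]
bed/blade (1977, 0.02148, [-0.0, 0.095]) bedonly (1493, 0.01551, [-0.001, 0.076])
shoe (42, 0.03944, [-0.033, 0.014]) carrier (729, 0.07179, [-0.004, 0.033])
bed/blade (28, 0.02179, [0.001, 0.115]) bedonly None
shoe (23, 0.03991, [-0.029, -0.004]) carrier (91, 0.07143, [-0.0, -0.024])
```

Request:
arm_command --rows '[{"fingers":45,"travel":[0,0,0],"roll":-84},{"fingers":45,"travel":[0,0,0],"roll":-84},{"fingers":45,"travel":[0,0,0],"roll":-84},{"fingers":45,"travel":[0,0,0],"roll":-84},{"fingers":45,"travel":[0,0,0],"roll":-84},{"fingers":45,"travel":[0,0,0],"roll":-84},{"fingers":45,"travel":[0,0,0],"roll":-84},{"fingers":45,"travel":[0,0,0],"roll":-84},{"fingers":45,"travel":[0,0,0],"roll":-84},{"fingers":45,"travel":[0,0,0],"roll":-84}]'

```text
time_s: 12.9
tcp_pos: [0.6188, -0.0146, 0.2453]
ee_rot: [[-0.947, -0.321, 0.0], [-0.321, 0.947, 0.0], [-0.0, 0.0, -1.0]]
wrist_force: [-0.0, -0.5, 0.4]
gripper_width: 0.455
```

Request:
arm_command --rows '[{"fingers":45,"travel":[0,0,0],"roll":-84},{"fingers":45,"travel":[0,0,0],"roll":-84},{"fingers":45,"travel":[0,0,0],"roll":-84},{"fingers":45,"travel":[0,0,0],"roll":-84},{"fingers":45,"travel":[0,0,0],"roll":-84},{"fingers":45,"travel":[0,0,0],"roll":-84},{"fingers":45,"travel":[0,0,0],"roll":-84},{"fingers":45,"travel":[0,0,0],"roll":-84},{"fingers":45,"travel":[0,0,0],"roll":-84},{"fingers":45,"travel":[0,0,0],"roll":-84}]'

```text
time_s: 13.9
tcp_pos: [0.6188, -0.0146, 0.2453]
ee_rot: [[0.22, -0.975, 0.0], [-0.975, -0.22, 0.0], [-0.0, -0.0, -1.0]]
wrist_force: [-1.1, -0.5, -0.2]
gripper_width: 0.45
```

Request:
arm_command --rows '[{"fingers":45,"travel":[0,0,0],"roll":-84},{"fingers":45,"travel":[0,0,0],"roll":-84},{"fingers":45,"travel":[0,0,0],"roll":-84},{"fingers":45,"travel":[0,0,0],"roll":-84},{"fingers":45,"travel":[0,0,0],"roll":-84},{"fingers":45,"travel":[0,0,0],"roll":-84},{"fingers":45,"travel":[0,0,0],"roll":-84},{"fingers":45,"travel":[0,0,0],"roll":-84},{"fingers":45,"travel":[0,0,0],"roll":-84},{"fingers":45,"travel":[0,0,0],"roll":-84}]'

```text
time_s: 14.9
tcp_pos: [0.6188, -0.0146, 0.2453]
ee_rot: [[0.993, 0.117, 0.0], [0.117, -0.993, 0.0], [0.0, -0.0, -1.0]]
wrist_force: [0.5, -0.1, 0.7]
gripper_width: 0.45
```

Request:
arm_command --rows '[{"fingers":45,"travel":[0,0,0],"roll":-84},{"fingers":45,"travel":[0,0,0],"roll":-84},{"fingers":45,"travel":[0,0,0],"roll":-84},{"fingers":45,"travel":[0,0,0],"roll":-84},{"fingers":45,"travel":[0,0,0],"roll":-84},{"fingers":45,"travel":[0,0,0],"roll":-84},{"fingers":45,"travel":[0,0,0],"roll":-84},{"fingers":45,"travel":[0,0,0],"roll":-84},{"fingers":45,"travel":[0,0,0],"roll":-84},{"fingers":45,"travel":[0,0,0],"roll":-84}]'

```text
time_s: 15.9
tcp_pos: [0.6188, -0.0146, 0.2453]
ee_rot: [[-0.013, 1.0, 0.0], [1.0, 0.013, 0.0], [0.0, 0.0, -1.0]]
wrist_force: [-0.1, 1.1, -0.2]
gripper_width: 0.451
```

```bash
cat >> h.py <<'E'
def table(phi0,angs,r=.04):
    # rows (tool cm, roll) following peg circle clockwise from actual tool pose; first corrects to phi0
    s=sense(); R=np.array(s['ee_rot'])[:2,:2]; q=np.array(s['tcp_pos'][:2])
    for A in angs:
        f=np.radians(phi0-A); w=o+r*(np.cos(f)*ex+np.sin(f)*ey)-q; print(A,np.round(100*(w@R),2))
E
python3 - <<'E'
from h import *
state(); table(106.1,[0,8,16,24,32,40,48,56,64,72])
E
```

```text
t 15.9 tcp jig -0.0106 0.0398 0.2453 tool y ang in jig -10.570260876605252 j [ 13.6  21.    0.6  -0.  -69.6 167.1] F [-0.1  1.1 -0.2] g 0.451
0 [-0.14 -0.02]
8 [0.07 0.49]
16 [0.22 1.03]
24 [0.28 1.59]
32 [0.27 2.15]
40 [0.18 2.7 ]
48 [0.01 3.23]
56 [-0.23  3.73]
64 [-0.53  4.2 ]
72 [-0.9   4.62]
```

Request:
arm_command --rows '[{"fingers":45,"travel":[-0.1,0,4],"roll":0},{"fingers":45,"travel":[-0.1,0,7],"roll":0},{"fingers":45,"travel":[-0.1,0,7.8],"roll":0},{"fingers":26,"travel":[-0.1,0,7.8],"roll":0},{"fingers":26,"travel":[-0.1,0,7.8],"roll":0},{"fingers":26,"travel":[-0.1,0,7.8],"roll":0}]'

```text
time_s: 16.5
tcp_pos: [0.6202, -0.0154, 0.1695]
ee_rot: [[-0.007, 1.0, 0.004], [1.0, 0.007, 0.0], [0.0, 0.004, -1.0]]
wrist_force: [0.0, 0.3, 0.1]
gripper_width: 0.293
```

Request:
arm_command --rows '[{"fingers":26,"travel":[0.2,0.5,0],"roll":8},{"fingers":26,"travel":[0.34,1.04,0],"roll":16},{"fingers":26,"travel":[0.4,1.6,0],"roll":24},{"fingers":26,"travel":[0.39,2.16,0],"roll":32},{"fingers":26,"travel":[0.3,2.71,0],"roll":40},{"fingers":26,"travel":[0.13,3.24,0],"roll":48},{"fingers":26,"travel":[-0.11,3.74,0],"roll":56},{"fingers":26,"travel":[-0.41,4.21,0],"roll":64},{"fingers":26,"travel":[-0.78,4.63,0],"roll":72}]'

```text
time_s: 17.4
tcp_pos: [0.6656, -0.0227, 0.1688]
ee_rot: [[0.951, 0.31, 0.001], [0.31, -0.951, 0.001], [0.001, -0.0, -1.0]]
wrist_force: [-0.9, 0.1, -0.0]
gripper_width: 0.259
```

```bash
python3 - <<'E'
from h import *
state(); table(34.1,[0,8,16,24,32,40,48,56,64,72])
E
```

```text
t 17.4 tcp jig 0.0337 0.0226 0.1688 tool y ang in jig -83.2569641180193 j [ 11.9  28.6   1.5  -0.  -62.8  96.1] F [-0.9  0.1 -0. ] g 0.259
0 [-0.06  0.01]
8 [0.16 0.52]
16 [0.31 1.06]
24 [0.38 1.61]
32 [0.37 2.17]
40 [0.29 2.72]
48 [0.13 3.26]
56 [-0.1   3.77]
64 [-0.4   4.24]
72 [-0.77  4.66]
```

Request:
arm_command --rows '[{"fingers":26,"travel":[0.17,0.52,0],"roll":8},{"fingers":26,"travel":[0.32,1.06,0],"roll":16},{"fingers":26,"travel":[0.39,1.61,0],"roll":24},{"fingers":26,"travel":[0.38,2.17,0],"roll":32},{"fingers":26,"travel":[0.3,2.72,0],"roll":40},{"fingers":26,"travel":[0.13,3.26,0],"roll":48},{"fingers":26,"travel":[-0.1,3.77,0],"roll":56},{"fingers":26,"travel":[-0.4,4.24,0],"roll":64},{"fingers":26,"travel":[-0.77,4.66,0],"roll":72}]'

```text
time_s: 18.3
tcp_pos: [0.6737, -0.0693, 0.1691]
ee_rot: [[0.588, -0.809, 0.004], [-0.809, -0.588, 0.001], [0.002, -0.004, -1.0]]
wrist_force: [0.5, 0.4, -1.4]
gripper_width: 0.259
```

```bash
python3 - <<'E'
from h import *
state(); table(-37.9,[0,8,16,24,32,40,48,56,64,72])
E
```

```text
t 18.3 tcp jig 0.0325 -0.0247 0.1691 tool y ang in jig -155.25236637836446 j [  7.8  29.6   3.3  -0.  -63.4  28.3] F [ 0.5  0.4 -1.4] g 0.259
0 [-0.05  0.08]
8 [0.17 0.6 ]
16 [0.32 1.14]
24 [0.39 1.69]
32 [0.38 2.25]
40 [0.3 2.8]
48 [0.14 3.33]
56 [-0.09  3.84]
64 [-0.39  4.31]
72 [-0.76  4.73]
```

Request:
arm_command --rows '[{"fingers":26,"travel":[0.17,0.52,0],"roll":8},{"fingers":26,"travel":[0.32,1.1,0],"roll":16},{"fingers":26,"travel":[0.39,1.65,0],"roll":24},{"fingers":26,"travel":[0.38,2.2,0],"roll":32},{"fingers":26,"travel":[0.3,2.75,0],"roll":40},{"fingers":26,"travel":[0.13,3.28,0],"roll":48},{"fingers":26,"travel":[-0.1,3.8,0],"roll":56},{"fingers":26,"travel":[-0.4,4.27,0],"roll":64},{"fingers":26,"travel":[-0.77,4.7,0],"roll":72}]'

```text
time_s: 19.2
tcp_pos: [0.6316, -0.0921, 0.1691]
ee_rot: [[-0.587, -0.809, 0.005], [-0.809, 0.587, -0.001], [-0.002, -0.004, -1.0]]
wrist_force: [2.6, -2.3, -1.7]
gripper_width: 0.26
```

```bash
python3 - <<'E'
from h import *
state(); table(-109.9,[0,8,16,24,32,40,48,56,64,72]); J=jig('side','sd6.png');heights(J); heights(jig('scene','s6.png'))
E
```

```text
t 19.2 tcp jig -0.0132 -0.0388 0.1691 tool y ang in jig 132.72255519928143 j [  6.2  26.   -3.    0.1 -60.8 -42.3] F [ 2.6 -2.3 -1.7] g 0.26
0 [-0.05  0.11]
8 [0.17 0.62]
16 [0.32 1.16]
24 [0.39 1.71]
32 [0.38 2.27]
40 [0.3  2.82]
48 [0.14 3.36]
56 [-0.09  3.87]
64 [-0.39  4.34]
72 [-0.76  4.76]
bed/blade (21, 0.02347, [-0.002, 0.114]) bedonly None
shoe (24, 0.03586, [-0.028, -0.001]) carrier (97, 0.06744, [-0.002, -0.022])
bed/blade (107, 0.02271, [0.0, 0.095]) bedonly (62, 0.01678, [0.005, 0.075])
shoe (21, 0.03314, [0.028, 0.002]) carrier (63, 0.0673, [0.02, 0.009])
```

Request:
arm_command --rows '[{"fingers":26,"travel":[0.17,0.54,0],"roll":8},{"fingers":26,"travel":[0.32,1.12,0],"roll":16},{"fingers":26,"travel":[0.39,1.67,0],"roll":24},{"fingers":26,"travel":[0.38,2.22,0],"roll":32},{"fingers":26,"travel":[0.3,2.78,0],"roll":40},{"fingers":26,"travel":[0.13,3.3,0],"roll":48},{"fingers":26,"travel":[-0.1,3.82,0],"roll":56},{"fingers":26,"travel":[-0.4,4.3,0],"roll":64},{"fingers":26,"travel":[-0.77,4.73,0],"roll":72}]'

```text
time_s: 20.2
tcp_pos: [0.5957, -0.0583, 0.1688]
ee_rot: [[-0.952, 0.306, -0.001], [0.306, 0.952, -0.001], [0.001, -0.002, -1.0]]
wrist_force: [-1.7, -2.7, 1.8]
gripper_width: 0.262
```

```bash
python3 - <<'E'
from h import *
state(); table(-181.9,[0,8,16,24,32,40,48,56,64,72]); J=jig('side','sd7.png');heights(J)
E
```

```text
t 20.2 tcp jig -0.0419 0.0015 0.1688 tool y ang in jig 60.90931663887616 j [ 9.900e+00  2.250e+01 -8.700e+00  1.000e-01 -5.890e+01 -1.178e+02] F [-1.7 -2.7  1.8] g 0.262
0 [-0.17  0.08]
8 [0.05 0.59]
16 [0.2  1.13]
24 [0.27 1.69]
32 [0.26 2.24]
40 [0.17 2.79]
48 [0.01 3.33]
56 [-0.22  3.84]
64 [-0.53  4.3 ]
72 [-0.89  4.73]
bed/blade (10, 0.0226, [-0.01, 0.114]) bedonly None
shoe (20, 0.03344, [-0.028, -0.003]) carrier (109, 0.06769, [-0.003, -0.021])
```

Request:
arm_command --rows '[{"fingers":26,"travel":[0.1,0.56,0],"roll":8},{"fingers":26,"travel":[0.22,1.12,0],"roll":16},{"fingers":26,"travel":[0.27,1.68,0],"roll":24},{"fingers":26,"travel":[0.26,2.24,0],"roll":32},{"fingers":26,"travel":[0.17,2.79,0],"roll":40},{"fingers":26,"travel":[0.01,3.33,0],"roll":48},{"fingers":26,"travel":[0.01,3.33,0],"roll":48}]'

```text
time_s: 20.95
tcp_pos: [0.6059, -0.0251, 0.1676]
ee_rot: [[-0.417, 0.909, -0.001], [0.909, 0.417, 0.001], [0.001, -0.001, -1.0]]
wrist_force: [-2.7, 0.4, -0.3]
gripper_width: 0.256
```

Request:
arm_command --rows '[{"fingers":45,"travel":[0,0,0],"roll":0},{"fingers":45,"travel":[0,0,0],"roll":0},{"fingers":45,"travel":[0,0,-4],"roll":0},{"fingers":45,"travel":[0,0,-8],"roll":0}]'

```text
time_s: 21.35
tcp_pos: [0.6062, -0.026, 0.2475]
ee_rot: [[-0.415, 0.91, -0.002], [0.91, 0.415, -0.001], [0.0, -0.002, -1.0]]
wrist_force: [1.2, -0.7, 0.4]
gripper_width: 0.435
```

```bash
python3 - <<'E'
from h import *
state(); J=jig('wrist','w8.png')
q=J[(J[:,2]>.183)&(J[:,2]<.196)&(np.hypot(J[:,0],J[:,1])<.06)]; print('crank',len(q),q.mean(0),np.degrees(np.arctan2(q.mean(0)[1],q.mean(0)[0])))
heights(J); heights(jig('side','sd8.png')); heights(jig('scene','s8.png'))
q=J[(abs(J[:,0])<.036)&(abs(J[:,1])<.05)&(J[:,2]>.056)&(J[:,2]<.08)]; H,e=np.histogram(q[:,2],np.arange(.056,.081,.001)); print([(int(1000*x+.1),int(n)) for x,n in zip(e,H)])
a=cv2.imread('pics/w8.png'); b=cv2.imread('pics/sd8.png')[190:310,280:400]
cv2.imwrite('pics/c2.png',np.hstack([cv2.resize(a,(400,300)),cv2.resize(b,(300,300),interpolation=2)]))
E
```

```text
t 21.35 tcp jig -0.0252 0.031 0.2475 tool y ang in jig 13.203816855740989 j [  12.8   19.8   -0.9    0.   -69.4 -168.3] F [ 1.2 -0.7  0.4] g 0.435
crank 660 [-0.02721594  0.0308709   0.18963535] 131.3995600653619
bed/blade (1984, 0.02153, [-0.0, 0.095]) bedonly (1478, 0.01555, [-0.001, 0.077])
shoe (48, 0.03329, [-0.032, 0.014]) carrier (701, 0.06434, [-0.006, 0.033])
bed/blade (19, 0.02127, [0.001, 0.115]) bedonly None
shoe (20, 0.03337, [-0.029, -0.006]) carrier (118, 0.06532, [-0.002, -0.02])
bed/blade (97, 0.0232, [0.0, 0.096]) bedonly (43, 0.01808, [-0.002, 0.076])
shoe (25, 0.03331, [0.028, -0.001]) carrier (62, 0.06277, [0.019, 0.009])
[(56, 12), (57, 16), (58, 12), (59, 13), (60, 19), (61, 22), (62, 42), (63, 191), (64, 338), (65, 129), (66, 16), (67, 8), (68, 2), (69, 14), (70, 39), (71, 20), (72, 0), (73, 0), (74, 0), (75, 0), (76, 0), (77, 0), (78, 0), (79, 0)]
```

View pics/c2.png

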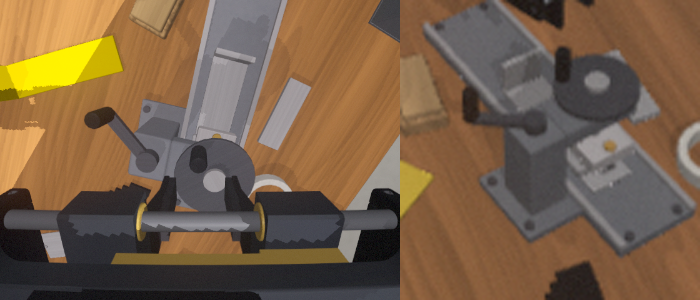

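The shoe rests on the blade with about 1.3–1.5 mm of lift, and the carrier drop (7.45 mm) matches the wheel angle. The crank peg is at jig 131° and the lock peg at (100,117) in the left crop. Next is the lock lever.

Request:
arm_command --rows '[{"fingers":45,"travel":[1,-3,0],"roll":-8},{"fingers":45,"travel":[2,-6,0],"roll":-16},{"fingers":45,"travel":[3,-9,0],"roll":-24},{"fingers":45,"travel":[4.2,-10.7,0],"roll":-32},{"fingers":45,"travel":[4.2,-10.7,0],"roll":-36},{"fingers":45,"travel":[4.2,-10.7,0],"roll":-36}]'

```text
time_s: 22.1
tcp_pos: [0.4909, -0.0317, 0.2471]
ee_rot: [[-0.87, 0.493, 0.0], [0.493, 0.87, 0.0], [0.0, 0.0, -1.0]]
wrist_force: [0.3, 0.8, -0.5]
gripper_width: 0.448
```

```bash
python3 - <<'E'
from h import *
state(); J=jig('wrist','w9.png')
q=J[(J[:,2]>.169)&(J[:,2]<.182)&(np.hypot(J[:,0]+.085,J[:,1])<.09)&(J[:,0]<-.09)]; m=q.mean(0); print('lock',len(q),m, np.degrees(np.arctan2(m[1],m[0]+.085)))
E
```

```text
t 22.1 tcp jig -0.1394 0.0481 0.2471 tool y ang in jig 49.12917251470793 j [  15.3    8.4  -16.4   -0.   -65.2 -134.8] F [ 0.3  0.8 -0.5] g 0.448
lock 586 [-0.14097492  0.0471863   0.17566637] 139.86944399098843
```

Request:
arm_command --rows '[{"fingers":45,"travel":[0,0,3],"roll":0},{"fingers":45,"travel":[0,0,6],"roll":0},{"fingers":45,"travel":[0,0,9],"roll":0},{"fingers":26,"travel":[0,0,9],"roll":0},{"fingers":26,"travel":[0,0,9],"roll":0},{"fingers":26,"travel":[0,0,9],"roll":0}]'

```text
time_s: 22.75
tcp_pos: [0.493, -0.0315, 0.1589]
ee_rot: [[-0.869, 0.495, 0.003], [0.495, 0.869, 0.0], [-0.002, 0.002, -1.0]]
wrist_force: [0.1, 0.1, 0.1]
gripper_width: 0.293
```

Request:
arm_command --rows '[{"fingers":26,"travel":[-0.07,-1,0],"roll":-8},{"fingers":26,"travel":[-0.28,-1.98,0],"roll":-16},{"fingers":26,"travel":[-0.62,-2.93,0],"roll":-24},{"fingers":26,"travel":[-1.09,-3.82,0],"roll":-32},{"fingers":26,"travel":[-1.68,-4.63,0],"roll":-40},{"fingers":26,"travel":[-2.38,-5.35,0],"roll":-48}]'

```text
time_s: 23.35
tcp_pos: [0.4866, -0.0898, 0.1592]
ee_rot: [[-0.947, -0.32, 0.003], [-0.32, 0.947, 0.001], [-0.004, -0.0, -1.0]]
wrist_force: [-0.9, 2.6, 0.1]
gripper_width: 0.257
```

Request:
arm_command --rows '[{"fingers":26,"travel":[-0.07,-1,0],"roll":-8},{"fingers":26,"travel":[-0.28,-1.98,0],"roll":-16},{"fingers":26,"travel":[-0.62,-2.93,0],"roll":-24},{"fingers":26,"travel":[-1.09,-3.82,0],"roll":-32},{"fingers":26,"travel":[-1.5,-4.4,0],"roll":-38},{"fingers":26,"travel":[-1.76,-4.72,0],"roll":-41},{"fingers":26,"travel":[-1.76,-4.72,0],"roll":-41}]'

```text
time_s: 24.05
tcp_pos: [0.5185, -0.1293, 0.159]
ee_rot: [[-0.51, -0.86, 0.003], [-0.86, 0.51, -0.0], [-0.002, -0.003, -1.0]]
wrist_force: [1.2, 0.5, 0.2]
gripper_width: 0.258
```

```bash
python3 - <<'E'
from h import *
state(); s=sense(); q=np.array(s['tcp_pos'][:2])-o; x,y=q@ex+.085,q@ey; print(np.hypot(x,y),np.degrees(np.arctan2(y,x))%360)
E
```

```text
t 24.05 tcp jig -0.1314 -0.0531 0.159 tool y ang in jig 138.02444144471787 j [  3.4  17.1 -18.6   0.  -54.1 -34.1] F [1.2 0.5 0.2] g 0.258
0.07053761108311732 228.8378041972625
```

Request:
arm_command --rows '[{"fingers":26,"travel":[0,-0.15,0],"roll":-1},{"fingers":26,"travel":[0,-0.3,0],"roll":-2},{"fingers":26,"travel":[0,-0.3,0],"roll":-2}]'

```text
time_s: 24.35
tcp_pos: [0.52, -0.1306, 0.1578]
ee_rot: [[-0.479, -0.878, 0.0], [-0.878, 0.479, -0.0], [-0.0, -0.0, -1.0]]
wrist_force: [-0.8, 0.3, 1.5]
gripper_width: 0.261
```

Request:
arm_command --rows '[{"fingers":45,"travel":[0,0,0],"roll":-2},{"fingers":45,"travel":[0,0,0],"roll":-2},{"fingers":45,"travel":[0,0,-4],"roll":-2},{"fingers":45,"travel":[0,0,-8],"roll":-10},{"fingers":45,"travel":[0,0,-10],"roll":-18}]'

```text
time_s: 24.85
tcp_pos: [0.5215, -0.131, 0.2613]
ee_rot: [[-0.18, -0.984, 0.006], [-0.984, 0.18, -0.001], [-0.0, -0.006, -1.0]]
wrist_force: [0.2, 0.2, -0.3]
gripper_width: 0.445
```

```bash
python3 - <<'E'
from h import *
state(); J=jig('wrist','w10.png')
for n,J in (('w',J),('side',jig('side','sd10.png'))):
    q=J[(J[:,2]>.169)&(J[:,2]<.182)&(np.hypot(J[:,0]+.085,J[:,1])<.09)&(J[:,0]<-.09)]; m=q.mean(0); print(n,'lock',len(q),m,'val',np.radians(np.degrees(np.arctan2(m[1],m[0]+.085))%360-180)+.87)
    q=J[(J[:,2]>.183)&(J[:,2]<.196)&(np.hypot(J[:,0],J[:,1])<.06)]
    if len(q): print('crank',len(q),q.mean(0),np.degrees(np.arctan2(q.mean(0)[1],q.mean(0)[0])))
    heights(J)
E
```

```text
t 24.85 tcp jig -0.1289 -0.0553 0.2613 tool y ang in jig 158.35057425689348 j [  3.2  12.2  -9.5   0.1 -67.9 -13.6] F [ 0.2  0.2 -0.3] g 0.445
w lock 528 [-0.13259516 -0.05670888  0.1755447 ] val 1.7425533385991465
bed/blade None bedonly (27, 0.01548, [-0.038, 0.093])
shoe (101, 0.03314, [-0.03, -0.014]) carrier (946, 0.06432, [-0.004, -0.03])
side lock 33 [-0.13370117 -0.05633925  0.17688329] val 1.7279859754975306
bed/blade (16, 0.02166, [-0.003, 0.114]) bedonly None
shoe (22, 0.03487, [-0.03, -0.003]) carrier (117, 0.06571, [-0.001, -0.023])
```

Request:
arm_command --rows '[{"fingers":45,"travel":[-3,-0.5,0],"roll":8},{"fingers":45,"travel":[-6,-1.1,0],"roll":16},{"fingers":45,"travel":[-9,-1.7,0],"roll":24},{"fingers":45,"travel":[-12,-2.2,0],"roll":32},{"fingers":45,"travel":[-15,-2.8,0],"roll":40},{"fingers":45,"travel":[-18,-3.3,0],"roll":48},{"fingers":45,"travel":[-21,-3.9,0],"roll":56},{"fingers":45,"travel":[-23.8,-4.4,0],"roll":64},{"fingers":45,"travel":[-23.8,-4.4,0],"roll":68},{"fingers":45,"travel":[-23.8,-4.4,4],"roll":68}]'

```text
time_s: 25.95
tcp_pos: [0.6105, 0.097, 0.2211]
ee_rot: [[-0.981, -0.196, 0.011], [-0.196, 0.981, 0.002], [-0.011, 0.0, -1.0]]
wrist_force: [0.1, 0.7, -0.2]
gripper_width: 0.445
```

```bash
python3 - <<'E'
from h import *
state(); J=jig('wrist','w11.png')
t=J[(J[:,2]>.06)&(J[:,2]<.072)&(abs(J[:,0])<.04)&(abs(J[:,1]-.15)<.04)]
print(len(t),np.percentile(t,[2,50,98],axis=0).round(4).tolist()); heights(J)
E
```

```text
t 25.95 tcp jig 0.0031 0.1508 0.2211 tool y ang in jig 89.97953070089419 j [ 2.410e+01  2.160e+01 -2.200e+00  1.000e-01 -6.560e+01 -1.028e+02] F [ 0.1  0.7 -0.2] g 0.445
623 [[-0.0312, 0.1454, 0.0647], [-0.0056, 0.1489, 0.0664], [0.0226, 0.1532, 0.0679]]
bed/blade (2002, 0.02158, [-0.0, 0.095]) bedonly (1548, 0.01559, [-0.003, 0.076])
shoe (155, 0.03353, [-0.032, 0.008]) carrier (1769, 0.06434, [-0.003, 0.027])
```

Request:
arm_command --rows '[{"fingers":45,"travel":[0.4,-0.1,4],"roll":0},{"fingers":45,"travel":[0.4,-0.1,8],"roll":0},{"fingers":45,"travel":[0.4,-0.1,12],"roll":0},{"fingers":45,"travel":[0.4,-0.1,15],"roll":0},{"fingers":45,"travel":[0.4,-0.1,16.7],"roll":0},{"fingers":45,"travel":[0.4,-0.1,16.7],"roll":0},{"fingers":0,"travel":[0.4,-0.1,16.7],"roll":0},{"fingers":0,"travel":[0.4,-0.1,16.7],"roll":0},{"fingers":0,"travel":[0.4,-0.1,16.7],"roll":0},{"fingers":0,"travel":[0.4,-0.1,16.7],"roll":0}]'

```text
time_s: 27.0
tcp_pos: [0.6039, 0.0935, 0.0516]
ee_rot: [[-0.98, -0.197, 0.002], [-0.197, 0.98, 0.001], [-0.002, 0.0, -1.0]]
wrist_force: [-0.5, 0.1, -0.4]
gripper_width: 0.17
```

Request:
arm_command --rows '[{"fingers":0,"travel":[0,0,0],"roll":0},{"fingers":0,"travel":[0,0,0],"roll":0},{"fingers":0,"travel":[0,0.6,0],"roll":0},{"fingers":0,"travel":[0,1.5,0],"roll":0},{"fingers":0,"travel":[0,2.5,0],"roll":0},{"fingers":0,"travel":[0,3.5,0],"roll":0},{"fingers":0,"travel":[0,4.5,0],"roll":0}]'

```text
time_s: 27.7
tcp_pos: [0.5951, 0.136, 0.0514]
ee_rot: [[-0.98, -0.197, 0.001], [-0.197, 0.98, -0.002], [-0.0, -0.003, -1.0]]
wrist_force: [0.3, -6.7, 4.5]
gripper_width: 0.091
```

Request:
arm_command --rows '[{"fingers":0,"travel":[0,1,0],"roll":0},{"fingers":0,"travel":[0,2,0],"roll":0},{"fingers":0,"travel":[0,3,0],"roll":0},{"fingers":0,"travel":[0,4,0],"roll":0},{"fingers":0,"travel":[0,5,0],"roll":0},{"fingers":0,"travel":[0,5.5,0],"roll":0},{"fingers":0,"travel":[0,5.5,0],"roll":0}]'

```text
time_s: 28.4
tcp_pos: [0.5842, 0.192, 0.0514]
ee_rot: [[-0.98, -0.198, 0.001], [-0.198, 0.98, -0.0], [-0.001, -0.0, -1.0]]
wrist_force: [-0.3, 0.8, 6.9]
gripper_width: 0.091
```

Request:
arm_command --rows '[{"fingers":40,"travel":[0,0,0],"roll":0},{"fingers":40,"travel":[0,0,0],"roll":0},{"fingers":40,"travel":[0,0,0],"roll":0},{"fingers":40,"travel":[0,0,0],"roll":0},{"fingers":40,"travel":[0,0,-3],"roll":0},{"fingers":40,"travel":[0,0,-8],"roll":0},{"fingers":40,"travel":[0,0,-13],"roll":0},{"fingers":40,"travel":[0,0,-18],"roll":0},{"fingers":40,"travel":[0,-5,-23],"roll":0},{"fingers":40,"travel":[0,-8,-25],"roll":0}]'

```text
time_s: 29.4
tcp_pos: [0.5986, 0.1183, 0.2992]
ee_rot: [[-0.98, -0.2, 0.003], [-0.2, 0.98, 0.001], [-0.003, 0.001, -1.0]]
wrist_force: [1.4, -0.6, 0.1]
gripper_width: 0.401
```

Request:
arm_command --rows '[{"fingers":40,"travel":[0,0,0],"roll":0},{"fingers":40,"travel":[0,0,0],"roll":0}]'

```text
time_s: 29.6
tcp_pos: [0.5984, 0.1174, 0.2967]
ee_rot: [[-0.981, -0.195, 0.001], [-0.195, 0.981, 0.001], [-0.001, 0.001, -1.0]]
wrist_force: [-0.4, 0.2, -0.5]
gripper_width: 0.399
```

```bash
python3 - <<'E'
from h import *
state(); J=jig('wrist','w12.png')
t=J[(J[:,2]>.06)&(J[:,2]<.072)&(abs(J[:,0])<.04)&(abs(J[:,1]-.25)<.04)]
print('tab',len(t),np.percentile(t,[2,50,98],axis=0).round(4).tolist())
for y in (.01,.03,.05,.07,.1,.15,.2,.235):
    q=J[(abs(J[:,0])<.02)&(abs(J[:,1]-y)<.006)&(J[:,2]<.03)]; print(y,len(q),np.median(q[:,2]).round(4) if len(q) else '')
heights(J)
q=J[(J[:,2]>.183)&(J[:,2]<.196)&(np.hypot(J[:,0],J[:,1])<.06)]; print('crank',q.mean(0),np.degrees(np.arctan2(q.mean(0)[1],q.mean(0)[0])))
J=jig('side','sd12.png'); q=J[(J[:,2]>.169)&(J[:,2]<.182)&(np.hypot(J[:,0]+.085,J[:,1])<.09)&(J[:,0]<-.09)]; print('lock',q.mean(0)); heights(J)
a=cv2.imread('pics/w12.png'); b=cv2.imread('pics/sd12.png')
cv2.imwrite('pics/c3.png',np.hstack([cv2.resize(a,(400,300)),cv2.resize(b,(400,300))]))
E
```

```text
t 29.6 tcp jig -0.0048 0.1732 0.2967 tool y ang in jig 89.93460152183451 j [  26.3   18.5    4.3   -0.   -75.7 -105. ] F [-0.4  0.2 -0.5] g 0.399
tab 438 [[-0.0307, 0.2435, 0.0609], [-0.0049, 0.247, 0.0663], [0.0227, 0.2515, 0.068]]
0.01 0 
0.03 169 0.0153
0.05 284 0.0166
0.07 331 0.0214
0.1 333 0.0216
0.15 339 0.0216
0.2 329 0.0215
0.235 329 0.0215
bed/blade (1357, 0.02149, [-0.0, 0.095]) bedonly (1055, 0.0155, [-0.003, 0.076])
shoe (100, 0.03188, [-0.032, 0.01]) carrier (1055, 0.06437, [-0.004, 0.028])
crank [-0.0280273   0.03112936  0.18941748] 131.99826832453448
lock [-0.13337637 -0.0556352   0.17586972]
bed/blade (18, 0.02282, [0.001, 0.114]) bedonly None
shoe (23, 0.03334, [-0.03, -0.004]) carrier (103, 0.06567, [0.001, -0.021])
```

View pics/c3.png

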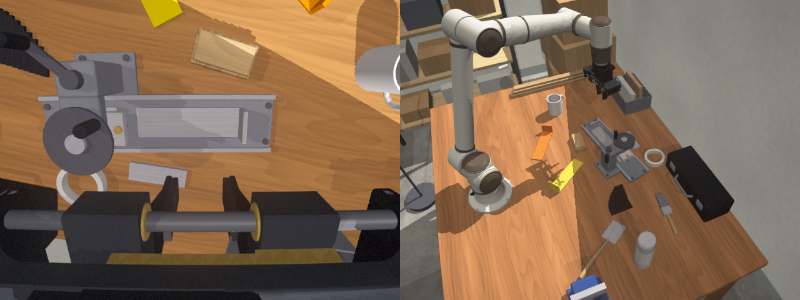

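The blade lies flat in the channel with its tip at about jig y 51 mm. The lever is over, the crank angle is unchanged, and the bystanders are in place.

```bash
python3 -c "
from station import *
print(finish_job())"
```

```text
the job is handed in; nothing more can be done
None
```

The job is done and handed in at about 30 s of the 67 s allowed; the hand-in gave no verdict. I slid the blade in, turned the wheel until the shoe dragged, swung the lever over, and drew the blade back out.

- **Slid in:** the blade tip reached about jig y -46 mm, and the side view showed it past the shoe.
- **Setting:** I turned the wheel about 513° clockwise in two strokes. The shoe ended about 1.2–1.5 mm past first touch, inside the 4 mm limit. When the blade came out, the shoe dropped about 1.5 mm, which agrees.
- **Lock:** the lever measured 1.73–1.74 rad, at its stop. The setting held: the carrier height was 64.3–64.4 mm before and after, and the crank peg stayed at about 131–132°.
- **Drawn out:** the blade lies flat in the channel with its tip at about jig y +51 mm, clear of the shoe. The gripper is clear of everything, and the bystanders look undisturbed in the last pictures.

The only disagreement was one noisy side-camera reading of the carrier partway through the turn: 67.7 mm where I expected about 65.8 mm. The later wrist-camera readings were consistent with the wheel angle.

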